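Show the jug's stamp to the camera in the swing mirror

TASK

The little unfired jug waits in an end place of the taped black board: slide it sideways, without lifting or tipping it, into the middle place, keeping the stamp on its side turned to the mirror. Then swing the mirror from its top tab until the camera on the tripod sees that stamp in the middle of the glass, and hold the mirror there: it swings back if let go, so finish while still holding it. Leave the jar, the beaker and the test tiles where they are.

Things in the scene. Friction and masses are not known exactly. Their poses are not given: they have to be found in the camera images.
- jug_center (a point): Centre (58 mm up) of the small unglazed off-white jug: 116 mm tall, 0.3 kg, open top, belly 80 mm across 30 to 56 mm above the foot, straight round neck 52 mm across from 78 mm up to the rim, wall 4 mm. z up; x towards its loop handle (reaches 67 mm from the axis, 87 mm high); the stamp is on the -x side. Starts in an end place of the board, stamp roughly towards the mirror.
- stamp (a point): Centre of the round maker's stamp (24 mm across, with a cross) on the jug's side opposite the handle: 42 mm from the jug's axis, 45 mm above its foot.
- place (a point): Centre of the middle taped place, on top of the fixed black board (108 x 336 mm, 6 mm thick) in front of the mirror. Three places in a row, 112 mm apart, each marked by four corners of grey tape as a 92 mm square. x across the board, away from the mirror; y along the row of places; z up.
- pivot (a point): Centre of the front of the mirror's glass, 165 mm above the table, on the level swing axis between the ends of the fixed steel yoke (165 mm wide, foot 120 mm across). The axis lies in the glass face: this point stays put as the mirror swings. Axes of the stand: x level, straight out in front of the mirror to the board and camera; y along the swing axis; z up.
- mirror (a joint): Swing angle a of the round mirror (138 mm across, 12 mm thick, 0.5 kg), rad: 0 upright, growing as its top leans forward; the glass faces (cos a, 0, -sin a) in pivot's axes. Stops at -0.7, 0.7. A battery case low on its back swings it to about -0.47 when free (about 1 N at the tab). The stamp shows mid-glass when the glass faces half-way between the directions from pivot to lens and to stamp.
- tab (a point): On the white finger tab on top of the mirror, where to grip it: 90 mm from the swing axis, mid-thickness, 6 mm behind the glass face. The tab is 12 mm thick (front to back), 30 mm wide, stands 35 mm above the mirror's rim and ends 104 mm from the axis. Moves with the mirror: z along the tab away from the axis, x out of the front of the glass, y along the swing axis.
- view (a point): Moves with the mirror: its x axis is the line in front of the glass, in the mirror's own upright mid-plane, on which the stamp (51 mm above the table when the jug stands on the board) must lie to show to the camera in the middle of the glass; z is the stamp's height off that line. Right to 1 mm.
- lens (a point): Centre of the front of the camera's lens, 285 mm above the table: a black compact camera (100 mm wide) fixed on a table tripod (340 mm tall in all, legs 75 mm out) beyond the board, 420 mm straight out in front of the mirror, looking down at it.
- jar_center (a point): Centre, half-way up, of the small lidded off-white jar with a knob (74 mm across, 114 mm tall) that stands in the other end place of the board. To be left alone.
- beaker_center (a point): Centre, half-way up, of a clear plastic beaker (84 mm across, 120 mm tall). To be left alone.
- tiles_center (a point): A joined row of three L-shaped red clay test tiles (126 mm long, 60 mm deep, 78 mm tall); this point is 30 mm above the middle of its underside. To be left alone.

How it is judged:
By the outcome, as a careful person would: the job done as asked, in the order asked, and still so for the second after the job is handed in, while the arm keeps its last pose, push and grip.
It also fails if it takes over 51 s, if anything falls off the work surface, if the arm or the gripper's body presses on something with over 40 N, if the wrist force passes 120 N, or if a joint passes its speed limit or range.

ROBOT

A 6-joint arm with a two-finger parallel gripper is mounted at the origin on the work surface. World frame = base frame: x ahead of the robot, y to its left, z up, the work surface at z = 0. Lengths are in m, angles in degrees, forces in N, time in s.
With the tool pointing down it reaches from about 0.325 to 0.9 m from the base axis. Payload 6.1 kg.
Tool frame: the origin (TCP) lies on the centre line of the jaws, within the pads' length; the fingertips stand 25 mm ahead of it and the grasp point (between the pads) lies 6 mm ahead of it (arm.finger_overhang is the distance from the TCP to the fingertips, in m); z points along the fingers, y is the line along which they close (so a half turn about z gives the same grasp; the last joint's range is limited). The gripper opens to 85 mm and grips with 20 to 120 N. Pads are 22 mm wide; open, the fingers measure 114 mm over their backs; the gripper's body (76 mm by 85 mm) begins 54 mm behind the grasp point. The pads swing forward as they close: fully open they stand 13 mm farther back than shut.
Start: joints at [-73.287, 12.628, 87.462, -0, 79.91, -7.225], TCP at [0.254, -0.571, 0.232] pointing down, gripper open.
Joint ranges: [-170.65, 170.65], [-52.31, 119.04], [5.05, 147.46], [-71.25, 251.25], [11.57, 151.72], [-153.62, 153.62]. Speed limits (degrees/s): [147.25, 147.25, 172.46, 180, 180, 180].

INTERFACE

Orientations are given as [roll, pitch, yaw] about the fixed x, y, z axes, in that order (R = Rz(yaw) Ry(pitch) Rx(roll)).
In Python, from cell import arm gives the robot as it stands.
- The arm moves only by the tool apply_moves, never from a script. Its argument "commands" is a list of rows, each an object with "claw": the closure, from -1 (fully open) to 1 (shut), so that 0 is half open; "dp": the shift along the tool's x, y, z in mm, a list of three; "dr": the turn, a rotation vector about the tool's x, y, z in degrees, a list of three. A call has exactly 8 rows; each row is the pose to reach, as a shift and turn from the pose commanded when the call began, along the tool's axes at that moment; what a row does not reach only later rows make up. A row lasts 1/12 s, in which the tool goes at most 41.7 mm and 7.16 degrees, less where a joint would pass 70% of its speed; a pose out of reach is approached as far as the arm can. A call with a gripper value outside its range is refused whole. The fingers move at their own pace and stop on an object; the grip force is fixed at half the most. Time passes only in rows, so rows that repeat a pose let the fingers close, or fill a call up. It gives the time, the measured TCP pose, the force, the opening and the grip force at its end, in the units of the state.
- arm.state(): the state, without advancing time (a new reading comes with each control period).
- arm.snapshot(name): name is "scene" or "top"; returns a dict with "image" (420x560x3 uint8, red, green, blue), "depth" (420x560 float32, m along the optical axis (not along the pixel's ray), 0 where there is no reading), "K" (3x3 intrinsics, pixels), "position" and "orientation" of the camera in the world. Camera axes: x right, y down, z forward; pixel columns grow to the right and rows downward; lengths in m; the calibration is good to about 2 mm. A picture is of the moment at which its call begins.
- arm.job_done(): hands the job in; it is judged then, once.
The state is a dict: "clock": time; "joint_positions": joint angles; "qvel": joint speeds; "joint_efforts": joint torques, N m; "tcp_pos": TCP position; "tool_rot": TCP orientation; "wrist_force": force on the tool from outside, world axes, zero at the start; "ft_torque": the same for the moment, N m; "width": finger opening in m; "gripper_force": force on a finger pad.
Only numpy, scipy, OpenCV 4.12 (cv2) and the standard library are available. Lean on these libraries where they do the work, as an engineer would, in place of code of your own. Each camera call takes 0.05 s, during which the arm holds its last target. There are 200 camera calls.

## Working session

There is one attempt and no reset: what is moved stays moved. The work goes in short steps, Python scripts to look and compute and a tool call to move; the robot and the scene stay as the last step left them, time stands still between calls to the robot, and variables do not carry over. Pictures are saved under pics/ and viewed, at most 10 in all, crops included, and the job is handed in when it is done.

Besides the shell and the picture viewer there is one more tool, called after "Call:" as a command line: name --argument value ..., lists and objects as JSON in quotes. apply_moves: Moves the arm, as the interface text tells. Its arguments: {"type":"object","properties":{"commands":{"type":"array","items":{"type":"object","properties":{"claw":{"type":"number"},"dp":{"type":"array","items":{"type":"number"}},"dr":{"type":"array","items":{"type":"number"}}}}}},"required":["commands"]}

```bash
mkdir -p pics
cat > h.py <<'E'
import numpy as np, cv2
from cell import arm
from scipy.spatial.transform import Rotation as R
def snap(n):
    s=arm.snapshot(n); o=np.array(s['orientation'])
    s['R']=o if o.shape==(3,3) else R.from_euler('xyz',o,degrees=True).as_matrix()
    s['t']=np.array(s['position']); return s
def cloud(s):
    K=s['K'];d=s['depth'];v,u=np.indices(d.shape)
    c=np.stack([(u-K[0][2])/K[0][0]*d,(v-K[1][2])/K[1][1]*d,d],-1)
    p=c@s['R'].T+s['t']; p[d==0]=np.nan; return p
def save(s,n): cv2.imwrite('pics/'+n,s['image'][...,::-1])
def ray(s,u,v,z):
    K=s['K'];r=s['R']@np.array([(u-K[0][2])/K[0][0],(v-K[1][2])/K[1][1],1]); return s['t']+r*(z-s['t'][2])/r[2]
E
python3 - <<'E'
from h import *
for n in('scene','top'):
    s=snap(n);save(s,n+'0.png');print(n,s['orientation'],s['t'],s['K'])
    np.save(n+'0.npy',cloud(s))
print(arm.state())
E
```

```text
scene [-131.26381052    0.52118889  132.99972173] [1.12206888 0.44796905 0.85564514] [[439.92021662   0.         281.7662865 ]
 [  0.         439.92021662 206.02323162]
 [  0.           0.           1.        ]]
top [-173.11729434   -1.35785302  -90.51310209] [ 0.44448801 -0.0483064   1.43068175] [[537.86682141   0.         266.97984763]
 [  0.         537.86682141 211.35498403]
 [  0.           0.           1.        ]]
{'clock': 0.1, 'joint_positions': array([-7.32842492e+01,  1.26704690e+01,  8.75193287e+01, -1.60199656e-03,
        7.99114227e+01, -7.22560731e+00]), 'qvel': array([-0.086079  , -0.05677614, -0.09693506, -0.05158548,  0.0394953 ,
       -0.07602046]), 'joint_efforts': array([ 4.33094847e-04, -4.98245108e+01, -3.90547299e+01, -2.62967359e-05,
        5.65783703e-03,  2.33412329e-06]), 'tcp_pos': array([ 0.25344832, -0.57070255,  0.2311103 ]), 'tool_rot': array([-1.79899385e+02, -1.11669447e-02,  2.39416303e+01]), 'wrist_force': array([ 0.24393551,  0.35957381, -0.44320595]), 'ft_torque': array([0.04678269, 0.03665199, 0.02235053]), 'gripper_force': 0.0, 'width': 0.08558805028275626}
```

View pics/scene0.png

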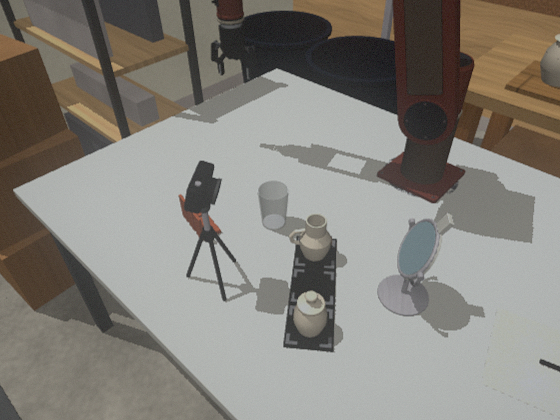

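View pics/top0.png

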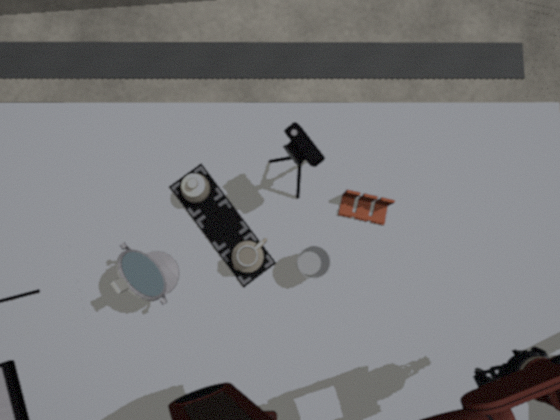

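The scene view shows the jug at about (315,240), the jar at (310,315), the mirror at (418,250), the tripod at (208,200), the beaker at (273,205) and the tiles behind the tripod. In the top view the jug is at (248,257), the jar at (195,187), the mirror at (143,275) with its tab at (118,287), and the camera at (303,145).

```bash
cat > meas.py <<'E'
from h import *
s=snap('top');im=s['image'].astype(int);P=cloud(s);g=im.max(2)
# board corners: dark mask
m=(g<60).astype(np.uint8);m[:150]=0;m[300:]=0;m[:,:160]=0;m[:,285:]=0
m=cv2.morphologyEx(m,cv2.MORPH_CLOSE,np.ones((5,5)))
n,l,st,c=cv2.connectedComponentsWithStats(m);k=1+np.argmax(st[1:,4]);
h=cv2.findContours((l==k).astype(np.uint8),0,2)[0];h=max(h,key=cv2.contourArea)
b=cv2.boxPoints(cv2.minAreaRect(h));W=np.array([ray(s,u,v,.006) for u,v in b]);print('board',b,W[:,:2],[np.linalg.norm(W[i]-W[i-1]) for i in range(4)],W.mean(0))
S=snap('scene');Q=cloud(S)
A=np.vstack([P[:320].reshape(-1,3),Q.reshape(-1,3)]);A=A[np.isfinite(A).all(1)]
np.save('A.npy',A)
def circ(c,r,z0,z1):
    q=A[(np.hypot(*(A[:,:2]-c).T)<r)&(A[:,2]>z0)&(A[:,2]<z1)]
    M=np.c_[2*q[:,:2],np.ones(len(q))];x=np.linalg.lstsq(M,(q[:,:2]**2).sum(1),rcond=None)[0]
    print(c,len(q),x[:2],'R',np.sqrt(x[2]+x[:2]@x[:2]),'zmax',q[:,2].max())
    return x[:2]
for nm,(u,v,z) in dict(jug=(248,257,.12),jar=(195,187,.12),beaker=(313,262,.12),tiles=(366,207,.03),cam=(303,145,.3),mir=(143,275,.165),tab=(118,287,.26)).items():
    print(nm,ray(s,u,v,z),P[v,u])
j=ray(s,248,257,.12)[:2]
for z in((.034,.064),(.085,.1),(.1,.119),(.119,.127)): circ(j,.055,*z)
j=ray(s,195,187,.12)[:2]
circ(j,.06,.03,.07)
E
python3 meas.py
```

```text
board [[169.21082 186.58461]
 [200.89816 163.1125 ]
 [274.57397 262.5749 ]
 [242.88663 286.047  ]] [[ 0.68445291  0.17709572]
 [ 0.74798748  0.09301929]
 [ 0.47991388 -0.10244442]
 [ 0.41932629 -0.01865995]] [np.float64(0.32956395869613525), np.float64(0.10538258260307472), np.float64(0.3317672672335349), np.float64(0.10339580741971048)] [0.58292014 0.03725266 0.006     ]
jug [ 0.49109878 -0.03368971  0.12      ] [ 0.49492935 -0.03248848  0.01228574]
jar [0.66390114 0.09584312 0.12      ] [0.66384871 0.09580867 0.12031324]
beaker [ 0.47768992 -0.19165327  0.12      ] [ 0.48048562 -0.2037235   0.00963673]
tiles [ 0.62328221 -0.34440447  0.03      ] [ 0.62570328 -0.34841396  0.01103325]
cam [ 0.7242178  -0.15520886  0.3       ] [ 0.71573568 -0.15196731  0.33428513]
mir [0.449754   0.20997701 0.165     ] [0.44972934 0.20876734 0.17092779]
tab [0.42429694 0.24340163 0.26      ] [0.42421331 0.24460993 0.25515084]
[ 0.49109878 -0.03368971] 383 [ 0.49619396 -0.03181545] R 0.04024648533356712 zmax 0.06398696861984066
[ 0.49109878 -0.03368971] 236 [ 0.50358223 -0.03741995] R 0.02733852503457985 zmax 0.09990770784451775
[ 0.49109878 -0.03368971] 234 [ 0.49831529 -0.03006059] R 0.023936459941297738 zmax 0.11887121828326597
[ 0.49109878 -0.03368971] 174 [ 0.49621298 -0.02968933] R 0.02420255756324114 zmax 0.1266890190626564
[0.66390114 0.09584312] 631 [0.6751978  0.10471013] R 0.03485490877372677 zmax 0.06998577120865579
```

```bash
cat > m2.py <<'E'
from h import *
A=np.load('A.npy')
yb=np.array([.804,.595]);xb=np.array([.595,-.804])
j=np.array([.4955,-.0305])
q=A[(A[:,2]>.03)&(A[:,2]<.1)];d=q[:,:2]-j;r=np.hypot(*d.T);k=(r>.048)&(r<.07)
a=np.degrees(np.arctan2(d[k,1],d[k,0]));print('handle',k.sum(),np.percentile(a,[5,25,50,75,95]),r[k].max())
# glass
P=np.load('top0.npy');Q=np.load('scene0.npy')
for n,C in(('top',P),('scene',Q)):
    C=C.reshape(-1,3);C=C[np.isfinite(C).all(1)]
    q=C[(np.hypot(*(C[:,:2]-[.445,.215]).T)<.11)&(C[:,2]>.08)&(C[:,2]<.3)]
    np.random.seed(0);best=None
    for _ in range(400):
        p=q[np.random.choice(len(q),3,False)];nn=np.cross(p[1]-p[0],p[2]-p[0]);L=np.linalg.norm(nn)
        if L<1e-5:continue
        nn/=L;i=np.abs((q-p[0])@nn)<.003
        if best is None or i.sum()>best.sum():best=i
    w=q[best];c=w.mean(0);nn=np.linalg.svd(w-c)[2][2];nn*=np.sign(nn[0])
    e1=np.cross(nn,[0,0,1]);e1/=np.linalg.norm(e1);e2=np.cross(e1,nn)
    u=np.c_[(w-c)@e1,(w-c)@e2];u=u[np.hypot(*u.T)<.09];(cx,cy),rr=cv2.minEnclosingCircle(u.astype(np.float32))
    print(n,len(q),len(w),'centroid',c,'n',nn,'yaw',np.degrees(np.arctan2(nn[1],nn[0])),'a',np.arcsin(-nn[2]),'circ',c+cx*e1+cy*e2,rr)
    t=C[(np.hypot(*(C[:,:2]-[.41,.26]).T)<.06)&(C[:,2]>.228)&(C[:,2]<.3)]
    print('tab',len(t),t.mean(0),t.max(0),t.min(0))
    f=C[(np.hypot(*(C[:,:2]-[.44,.21]).T)<.1)&(C[:,2]>.004)&(C[:,2]<.03)];print('foot',len(f),f.mean(0),f.min(0),f.max(0))
    cm=C[(np.hypot(*(C[:,:2]-[.71,-.15]).T)<.09)&(C[:,2]>.25)];print('cam',len(cm),cm.mean(0),cm.max(0),cm.min(0))
E
python3 m2.py
python3 - <<'E'
from h import *
a=cv2.imread('pics/top0.png')[120:330,90:370];b=cv2.imread('pics/scene0.png')[170:380,250:530]
a=cv2.resize(a,None,fx=2.1,fy=2.1,interpolation=2);b=cv2.resize(b,None,fx=2.1,fy=2.1,interpolation=2)
cv2.imwrite('pics/crop.png',cv2.resize(np.vstack([a[:300],b[:300]]) if 0 else np.hstack([a,b]),(800,300)))
E
```

```text
handle 98 [-50.22047001 -45.91266163 -43.44569716 -41.60058724 -39.94830678] 0.06673512014848057
top 2084 1762 centroid [0.44981922 0.21496882 0.17718364] n [ 0.52930793 -0.72079846  0.44752955] yaw -53.70883895322565 a -0.4640008903189349 circ [0.44832119 0.21532428 0.17952791] 0.08726395666599274
tab 202 [0.42816777 0.2443228  0.2469537 ] [0.44774929 0.26245817 0.26155614] [0.41126329 0.22723369 0.22805651]
foot 929 [0.45482168 0.18347316 0.00867596] [0.34413665 0.11194469 0.00400216] [0.53926434 0.29585861 0.01985556]
cam 1071 [ 0.71581035 -0.14919667  0.32090788] [ 0.77054347 -0.11011751  0.34310602] [ 0.67423748 -0.20246053  0.27161034]
scene 2303 1959 centroid [0.4567142  0.21722378 0.17437366] n [ 0.53410445 -0.71645754  0.44879954] yaw -53.29622397093843 a -0.4654215381752981 circ [0.45318016 0.21655304 0.17750867] 0.08699706196784973
tab 215 [0.43387135 0.24674254 0.24444776] [0.44730997 0.26217945 0.25871841] [0.41558777 0.22900189 0.22803768]
foot 1362 [0.46475965 0.2127146  0.00890755] [0.38336982 0.14037425 0.00400148] [0.51684476 0.26920259 0.02981445]
cam 1282 [ 0.73695397 -0.13562624  0.30730895] [ 0.77934088 -0.1100926   0.3380615 ] [ 0.6789291  -0.19012113  0.25003021]
```

View pics/crop.png

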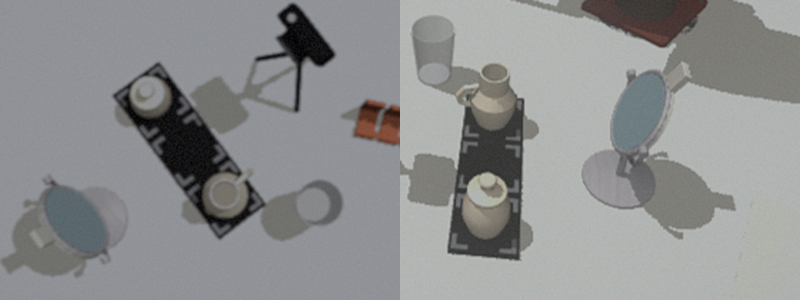

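```bash
cat >> h.py <<'E'
def go(p,rot):
    s=arm.state();T=R.from_euler('xyz',s['tool_rot'],degrees=True)
    D=R.from_euler('xyz',rot,degrees=True) if not isinstance(rot,R) else rot
    print('clock',s['clock'],'tcp',s['tcp_pos'].round(4),s['tool_rot'].round(1),'F',s['wrist_force'].round(1),'w',round(s['width'],4),s['gripper_force'])
    print('dp',(T.inv().apply(np.array(p)-s['tcp_pos'])*1000).round(1),'dr',(T.inv()*D).as_rotvec(degrees=True).round(1))
E
python3 -c "
from h import *
go([.496,-.0305,.215],[180,0,136.5])"
```

```text
clock 0.2 tcp [ 0.2535 -0.5709  0.2314] [-179.9   -0.    23.9] F [ 0.4  0.1 -0.2] w 0.0848 0.0
dp [ 440.9 -395.5   17. ] dr [-0.000e+00 -1.000e-01 -1.126e+02]
```

Call:
apply_moves --commands '[{"claw": -1,"dp": [27,-25,0],"dr": [0,0,-7]},{"claw": -1,"dp": [55,-49,0],"dr": [0,0,-14]},{"claw": -1,"dp": [82,-74,0],"dr": [0,0,-21]},{"claw": -1,"dp": [110,-99,0],"dr": [0,0,-28]},{"claw": -1,"dp": [138,-124,0],"dr": [0,0,-35]},{"claw": -1,"dp": [165,-148,0],"dr": [0,0,-42]},{"claw": -1,"dp": [193,-173,0],"dr": [0,0,-49]},{"claw": -1,"dp": [220,-198,0],"dr": [0,0,-56]}]'

```text
clock: 0.87
tcp_pos: [0.3747, -0.2992, 0.232]
tool_rot: [180.0, -0.0, 80.3]
wrist_force: [1.2, -0.0, -0.2]
width: 0.0853
gripper_force: 0.0
```

```bash
python3 -c "
from h import *
go([.496,-.0305,.215],[180,0,136.5])"
```

```text
clock 0.8667 tcp [ 0.3747 -0.2992  0.232 ] [180.   -0.   80.3] F [ 1.2 -0.  -0.2] w 0.0853 0.0
dp [285.4  74.1  17.1] dr [  0.    0.  -56.2]
```

Call:
apply_moves --commands '[{"claw": -1,"dp": [37,9,2],"dr": [0,0,-7]},{"claw": -1,"dp": [73,18,4],"dr": [0,0,-14]},{"claw": -1,"dp": [110,28,6],"dr": [0,0,-21]},{"claw": -1,"dp": [146,37,8],"dr": [0,0,-28]},{"claw": -1,"dp": [183,46,10],"dr": [0,0,-35]},{"claw": -1,"dp": [220,56,12],"dr": [0,0,-42]},{"claw": -1,"dp": [255,66,14],"dr": [0,0,-49]},{"claw": -1,"dp": [285,74,17],"dr": [0,0,-56]}]'

```text
clock: 1.53
tcp_pos: [0.4977, -0.0309, 0.2153]
tool_rot: [180.0, 0.0, 136.3]
wrist_force: [0.3, -1.3, -0.0]
width: 0.0855
gripper_force: 0.0
```

Run:
```python
from h import *
go([.496,-.0305,.112],[180,0,136.5])
s=snap('scene');c=s['image'][120:320,220:500,::-1];cv2.imwrite('pics/above.png',cv2.resize(c,(784,560),interpolation=2))
```

```text
clock 1.5333 tcp [ 0.4977 -0.0309  0.2153] [180.    0.  136.3] F [ 0.3 -1.3 -0. ] w 0.0855 0.0
dp [  1.6  -0.9 103.3] dr [ 0.   0.  -0.2]
```

View pics/above.png

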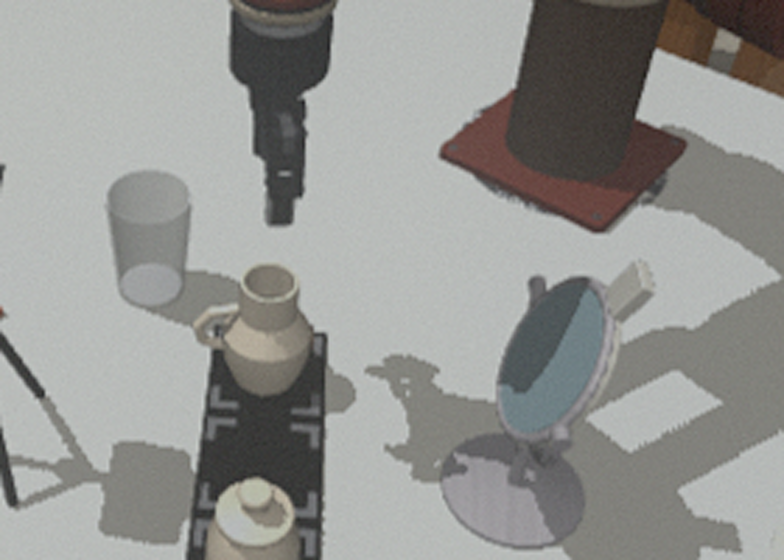

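The gripper, at about (280,200), hangs over the jug mouth at (270,285), and its closing line runs across the handle direction. I'll descend and grip the neck.

Call:
apply_moves --commands '[{"claw": -1,"dp": [2,-1,25],"dr": [0,0,0]},{"claw": -1,"dp": [2,-1,50],"dr": [0,0,0]},{"claw": -1,"dp": [2,-1,75],"dr": [0,0,0]},{"claw": -1,"dp": [2,-1,95],"dr": [0,0,0]},{"claw": -1,"dp": [2,-1,105],"dr": [0,0,0]},{"claw": -1,"dp": [2,-1,105],"dr": [0,0,0]},{"claw": -0.2,"dp": [2,-1,105],"dr": [0,0,0]},{"claw": 0,"dp": [2,-1,105],"dr": [0,0,0]}]'

```text
clock: 2.25
tcp_pos: [0.4959, -0.033, 0.1116]
tool_rot: [179.9, 0.1, 135.9]
wrist_force: [0.1, -1.2, 0.8]
width: 0.0639
gripper_force: 0.0
```

```bash
python3 -c "
from h import *
go([.583,.037,.1105],[180,0,126.5])"
```

```text
clock 2.25 tcp [ 0.4959 -0.033   0.1116] [1.799e+02 1.000e-01 1.359e+02] F [ 0.1 -1.2  0.8] w 0.0639 0.0
dp [-13.9 110.8   1.2] dr [0.1 0.1 9.4]
```

Call:
apply_moves --commands '[{"claw": 0.3,"dp": [0,0,0],"dr": [0,0,0]},{"claw": 0.4,"dp": [0,0,0],"dr": [0,0,0]},{"claw": 0.6,"dp": [0,0,0],"dr": [0,0,0]},{"claw": 1,"dp": [0,0,0],"dr": [0,0,0]},{"claw": 1,"dp": [0,0,0],"dr": [0,0,0]},{"claw": 1,"dp": [0,0,0],"dr": [0,0,0]},{"claw": 1,"dp": [0,0,0],"dr": [0,0,0]},{"claw": 1,"dp": [0,0,0],"dr": [0,0,0]}]'

```text
clock: 2.92
tcp_pos: [0.4966, -0.033, 0.1125]
tool_rot: [179.9, 0.2, 135.9]
wrist_force: [0.4, 1.3, 6.1]
width: 0.0495
gripper_force: 62.0
```

Run:
```python
from h import *
go([.583,.037,.1105],[180,0,126.5])
A=np.vstack([cloud(snap(n)).reshape(-1,3) for n in('scene','top')]);A=A[np.isfinite(A).all(1)]
j=np.array([.4955,-.0305])
for z in((.034,.064),):
    q=A[(np.hypot(*(A[:,:2]-j).T)<.05)&(A[:,2]>z[0])&(A[:,2]<z[1])]
    M=np.c_[2*q[:,:2],np.ones(len(q))];x=np.linalg.lstsq(M,(q[:,:2]**2).sum(1),rcond=None)[0];print(len(q),x[:2],np.sqrt(x[2]+x[:2]@x[:2]))
q=A[(A[:,2]>.03)&(A[:,2]<.1)];d=q[:,:2]-j;r=np.hypot(*d.T);k=(r>.048)&(r<.07)
a=np.degrees(np.arctan2(d[k,1],d[k,0]));print('handle',k.sum(),np.percentile(a,[5,25,50,75,95]),r[k].max())
```

```text
clock 2.9167 tcp [ 0.4966 -0.033   0.1125] [179.9   0.2 135.9] F [0.4 1.3 6.1] w 0.0495 61.99380082427524
dp [-13.4 110.4   2.3] dr [0.1 0.2 9.4]
309 [ 0.49573604 -0.0325814 ] 0.040609969495232885
handle 73 [-46.74558906 -44.66449617 -42.8215672  -41.82657085 -40.20163452] 0.06647295870053964
```

Call:
apply_moves --commands '[{"claw": 1,"dp": [-0.5,4,0],"dr": [0,0,0]},{"claw": 1,"dp": [-1.3,11,0],"dr": [0,0,0]},{"claw": 1,"dp": [-2.3,19,0],"dr": [0,0,1]},{"claw": 1,"dp": [-3.3,27,0],"dr": [0,0,2]},{"claw": 1,"dp": [-4.3,35,0],"dr": [0,0,3]},{"claw": 1,"dp": [-5.2,43,0],"dr": [0,0,4]},{"claw": 1,"dp": [-6.2,51,0],"dr": [0,0,5]},{"claw": 1,"dp": [-7,58,0],"dr": [0,0,6]}]'

```text
clock: 3.68
tcp_pos: [0.5408, 0.003, 0.1123]
tool_rot: [-179.9, 0.1, 129.9]
wrist_force: [-4.7, -4.6, 9.1]
width: 0.0489
gripper_force: 62.4
```

```bash
python3 -c "
from h import *
go([.584,.0366,.1125],[180,0,125.5])"
```

```text
clock 3.6833 tcp [0.5408 0.003  0.1123] [-1.799e+02  1.000e-01  1.299e+02] F [-4.7 -4.6  9.1] w 0.0489 62.36238026933279
dp [-1.9 54.7 -0.3] dr [-0.1  0.1  4.4]
```

Call:
apply_moves --commands '[{"claw": 1,"dp": [-0.3,8,0],"dr": [0,0,1]},{"claw": 1,"dp": [-0.6,16,0],"dr": [0,0,2]},{"claw": 1,"dp": [-0.9,24,0],"dr": [0,0,3]},{"claw": 1,"dp": [-1.2,32,0],"dr": [0,0,4]},{"claw": 1,"dp": [-1.5,40,0],"dr": [0,0,4.5]},{"claw": 1,"dp": [-1.8,48,0],"dr": [0,0,4.5]},{"claw": 1,"dp": [-2,53,0],"dr": [0,0,4.5]},{"claw": 1,"dp": [-2,54.5,0],"dr": [0,0,4.5]}]'

```text
clock: 4.35
tcp_pos: [0.584, 0.0367, 0.1123]
tool_rot: [-179.9, 0.1, 125.5]
wrist_force: [-6.2, -4.6, 8.9]
width: 0.0488
gripper_force: 62.4
```

```bash
cat > jug.py <<'E'
from h import *
import sys
go([.584,.0366,.1125],[180,0,125.5])
A=np.vstack([cloud(snap(n)).reshape(-1,3) for n in('scene','top')]);A=A[np.isfinite(A).all(1)]
j=np.array([.583,.037])
for _ in range(2):
    q=A[(np.hypot(*(A[:,:2]-j).T)<.048)&(A[:,2]>.034)&(A[:,2]<.064)]
    M=np.c_[2*q[:,:2],np.ones(len(q))];x=np.linalg.lstsq(M,(q[:,:2]**2).sum(1),rcond=None)[0];print(len(q),x[:2],np.sqrt(x[2]+x[:2]@x[:2]))
    j=x[:2]
q=A[(A[:,2]>.03)&(A[:,2]<.1)];d=q[:,:2]-j;r=np.hypot(*d.T);k=(r>.048)&(r<.07)&(d@[.595,-.804]>0)
a=np.degrees(np.arctan2(d[k,1],d[k,0]));print('handle',k.sum(),np.percentile(a,[5,25,50,75,95]),r[k].max())
E
python3 jug.py
```

```text
clock 4.35 tcp [0.584  0.0367 0.1123] [-1.799e+02  1.000e-01  1.255e+02] F [-6.2 -4.6  8.9] w 0.0488 62.41631612414494
dp [-0.1 -0.1 -0.2] dr [-0.1  0.1 -0. ]
356 [0.58344031 0.0374056 ] 0.0402977931970639
356 [0.58344031 0.0374056 ] 0.0402977931970639
handle 75 [-59.39135851 -55.07722591 -52.92249029 -51.89059592 -49.97159449] 0.06554853314113848
```

Call:
apply_moves --commands '[{"claw": 0,"dp": [0,0,0],"dr": [0,0,0]},{"claw": -0.4,"dp": [0,0,0],"dr": [0,0,0]},{"claw": -0.7,"dp": [0,0,0],"dr": [0,0,0]},{"claw": -0.7,"dp": [0,0,-2],"dr": [0,0,0]},{"claw": -0.7,"dp": [0,0,-15],"dr": [0,0,0]},{"claw": -0.7,"dp": [0,0,-45],"dr": [0,0,0]},{"claw": -0.7,"dp": [0,0,-80],"dr": [0,0,0]},{"claw": -0.7,"dp": [0,0,-120],"dr": [0,0,0]}]'

```text
clock: 5.12
tcp_pos: [0.5821, 0.0378, 0.2307]
tool_rot: [-179.9, -0.1, 125.4]
wrist_force: [0.8, -1.1, -0.1]
width: 0.0727
gripper_force: 0.0
```

```bash
python3 jug.py
```

```text
clock 5.1167 tcp [0.5821 0.0378 0.2307] [-1.799e+02 -1.000e-01  1.254e+02] F [ 0.8 -1.1 -0.1] w 0.0727 0.0
dp [ -2.3   1.1 118.2] dr [-0.1 -0.1 -0.1]
358 [0.58452422 0.03830573] 0.04004182126758648
357 [0.5845457  0.03842247] 0.03995920001193558
handle 92 [-61.82109457 -56.23026005 -53.83700844 -52.43465573 -50.45007671] 0.06499852715406822
```

```bash
cat >> h.py <<'E'
XB=np.array([.595,-.8037,0]);YB=np.array([.8037,.595,0]);PIV=np.array([.4551,.2107,.165])
def tabpose(a,r,s=1,lat=0,off=.006):
    zt=np.sin(a)*XB+np.cos(a)*np.array([0,0,1]);xt=np.cos(a)*XB-np.sin(a)*np.array([0,0,1])
    z=-zt;y=s*xt;x=np.cross(y,z)
    return PIV+(r+.006)*zt-off*xt+lat*YB, R.from_matrix(np.c_[x,y,z])
E
python3 - <<'E'
from h import *
print(arm.state()['joint_positions'].round(1))
for s in(1,-1):
    p,r=tabpose(-.465,.16,s);print(p,r.as_euler('xyz',degrees=True));go(p,r)
p=arm.state()['tcp_pos'];go([p[0],p[1],.33],[180,0,125.5])
E
```

```text
[ -4.    6.8  93.2   0.   79.1 -39.5]
[0.40761834 0.27483616 0.31068384] [ 1.53357463e+02 -1.27222187e-14  3.65135082e+01]
clock 5.2167 tcp [0.5878 0.0375 0.2399] [179.3   0.5 125.4] F [ 1.2 -0.5  0.5] w 0.0728 0.0
dp [297.2  -8.3 -73.6] dr [-20.1 -20.7  87.1]
[0.40761834 0.27483616 0.31068384] [-153.35746253    0.         -143.48649176]
clock 5.2167 tcp [0.5878 0.0375 0.2399] [179.3   0.5 125.4] F [ 1.2 -0.5  0.5] w 0.0728 0.0
dp [297.2  -8.3 -73.6] dr [ 20.8 -20.2 -89.5]
clock 5.2167 tcp [0.5878 0.0375 0.2399] [179.3   0.5 125.4] F [ 1.2 -0.5  0.5] w 0.0728 0.0
dp [ -0.8   1.  -90.1] dr [ 0.7  0.5 -0.1]
```

Call:
apply_moves --commands '[{"claw": -0.5,"dp": [0,0,-35],"dr": [0,0,7]},{"claw": -0.5,"dp": [0,0,-70],"dr": [0,0,14]},{"claw": -0.5,"dp": [0,0,-105],"dr": [0,0,21]},{"claw": -0.5,"dp": [20,0,-120],"dr": [0,0,28]},{"claw": -0.5,"dp": [50,0,-120],"dr": [0,0,35]},{"claw": -0.5,"dp": [85,0,-120],"dr": [0,0,42]},{"claw": -0.5,"dp": [120,0,-120],"dr": [0,0,49]},{"claw": -0.5,"dp": [155,0,-120],"dr": [0,0,56]}]'

```text
clock: 5.88
tcp_pos: [0.4924, 0.1648, 0.351]
tool_rot: [179.9, -0.0, 69.0]
wrist_force: [-0.3, 1.8, -0.3]
width: 0.0643
gripper_force: 0.0
```

Run:
```python
from h import *
print(arm.state()['joint_positions'].round(1))
p,r=tabpose(-.465,.17,1);go(p,r)
```

```text
[ 9.8 -5.  93.4  0.  91.5 30.7]
clock 5.8833 tcp [0.4924 0.1648 0.351 ] [179.9  -0.   69. ] F [-0.3  1.8 -0.3] w 0.0643 0.0
dp [  74.8 -122.3   31.3] dr [-25.9  -7.6  31.9]
```

Call:
apply_moves --commands '[{"claw": -0.4,"dp": [11,-18,0],"dr": [-4,-1,5]},{"claw": -0.4,"dp": [22,-35,0],"dr": [-8,-2,10]},{"claw": -0.4,"dp": [33,-53,0],"dr": [-12,-3.5,15]},{"claw": -0.4,"dp": [44,-71,4],"dr": [-16,-4.7,20]},{"claw": -0.4,"dp": [55,-89,10],"dr": [-20,-6,24.6]},{"claw": -0.4,"dp": [66,-108,18],"dr": [-24,-7,29.6]},{"claw": -0.4,"dp": [75,-122,26],"dr": [-26,-7.6,32]},{"claw": -0.4,"dp": [75,-122,31],"dr": [-26,-7.6,32]}]'

```text
clock: 6.55
tcp_pos: [0.4027, 0.2799, 0.3177]
tool_rot: [153.3, 0.1, 37.0]
wrist_force: [-0.4, -0.2, -0.4]
width: 0.0596
gripper_force: 0.0
```

Run:
```python
from h import *
print(arm.state()['joint_positions'].round(1))
p,r=tabpose(-.465,.094,1);go(p,r)
s=snap('scene');c=s['image'][120:320,280:560,::-1]
t=snap('top');d=t['image'][190:390,40:320,::-1]
cv2.imwrite('pics/tab.png',cv2.resize(np.vstack([c,d]),(770,590) if 0 else (420,600),interpolation=2))
```

```text
[ 43.1  -5.4 101.  -26.6  87.8  97.9]
clock 6.55 tcp [0.4027 0.2799 0.3177] [1.533e+02 1.000e-01 3.700e+01] F [-0.4 -0.2 -0.4] w 0.0596 0.0
dp [ 0.7  3.  75.4] dr [ 0.1 -0.2  0.5]
```

View pics/tab.png

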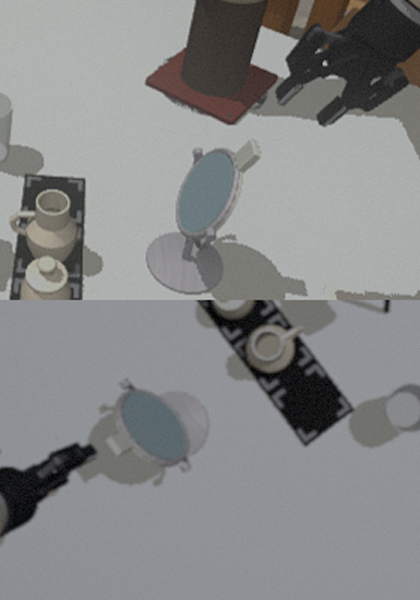

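Fingers point along the tab (tab at crop (250,150) in the scene view and (115,440) in the top view), and the jug stands in the middle place. I'll advance and grip.

Call:
apply_moves --commands '[{"claw": -0.4,"dp": [0.7,3,15],"dr": [0,0,0]},{"claw": -0.4,"dp": [0.7,3,33],"dr": [0,0,0]},{"claw": -0.4,"dp": [0.7,3,50],"dr": [0,0,0]},{"claw": -0.4,"dp": [0.7,3,65],"dr": [0,0,0]},{"claw": -0.4,"dp": [0.7,3,75],"dr": [0,0,0]},{"claw": -0.1,"dp": [0.7,3,75],"dr": [0,0,0]},{"claw": 0.2,"dp": [0.7,3,75],"dr": [0,0,0]},{"claw": 0.4,"dp": [0.7,3,75],"dr": [0,0,0]}]'

```text
clock: 7.32
tcp_pos: [0.4286, 0.2483, 0.2549]
tool_rot: [153.3, -0.1, 36.8]
wrist_force: [0.1, 0.8, -0.1]
width: 0.0261
gripper_force: 0.0
```

Run:
```python
from h import *
p,r=tabpose(-.465,.094,1);go(p,r)
```

```text
clock 7.3167 tcp [0.4286 0.2483 0.2549] [ 1.533e+02 -1.000e-01  3.680e+01] F [ 0.1  0.8 -0.1] w 0.0261 0.0
dp [-1.1 -5.2  0.9] dr [ 0.1 -0.2  0.2]
```

Call:
apply_moves --commands '[{"claw": 0.4,"dp": [-1,-3,0],"dr": [0,0,0]},{"claw": 0.5,"dp": [-1,-5,0],"dr": [0,0,0]},{"claw": 0.7,"dp": [-1,-5,0],"dr": [0,0,0]},{"claw": 0.8,"dp": [-1,-5,0],"dr": [0,0,0]},{"claw": 1,"dp": [-1,-5,0],"dr": [0,0,0]},{"claw": 1,"dp": [-1,-5,0],"dr": [0,0,0]},{"claw": 1,"dp": [-1,-5,0],"dr": [0,0,0]},{"claw": 1,"dp": [-1,-5,0],"dr": [0,0,0]}]'

```text
clock: 7.98
tcp_pos: [0.4244, 0.2517, 0.252]
tool_rot: [153.3, -0.1, 36.8]
wrist_force: [-3.6, 2.1, 5.7]
width: 0.0091
gripper_force: 59.4
```

```bash
cat > mir.py <<'E'
from h import *
import sys
st=arm.state();print(st['joint_positions'].round(1),st['ft_torque'].round(2))
def plane():
    for n in('top','scene'):
        s=snap(n);C=cloud(s);C=C.reshape(-1,3);col=s['image'].reshape(-1,3).astype(int)
        k=np.isfinite(C).all(1)&(np.hypot(*(C[:,:2]-PIV[:2]).T)<.1)&(C[:,2]>.09)&(C[:,2]<.25)&(col[:,2]-col[:,0]>12)
        q=C[k]
        if len(q)<80: print(n,'few',len(q));continue
        for _ in range(4):
            c=np.median(q,0) if _==0 else q.mean(0);nn=np.linalg.svd(q-c)[2][2];nn*=np.sign(nn@XB);q=q[np.abs((q-c)@nn)<.004]
        # plane x-coordinate at z=.165 on the lateral centre
        x=((c-PIV)@nn)/(nn@XB);print(n,len(q),'a',-np.arcsin(nn[2]),'yaw',np.degrees(np.arctan2(nn[1],nn[0])),'axis x off',x)
plane()
E
python3 mir.py;python3 - <<'E'
from h import *
p,r=tabpose(-.465,.094,1);go(p,r)
for a in (-.365,-.265,-.165,-.065,.035,.12,.151): p,r=tabpose(a,.094,1);go(p,r)
E
```

```text
[ 38.9  -4.1 106.8 -27.2  79.5  97.7] [ 0.13  0.52 -0.19]
top 1240 a -0.4614742419589356 yaw -53.53913535938843 axis x off -0.0003436375569494192
scene 1313 a -0.46638631532468094 yaw -53.59821388537349 axis x off 0.0006345255633432698
clock 8.0833 tcp [0.4244 0.2516 0.252 ] [ 1.533e+02 -1.000e-01  3.680e+01] F [-4.2  2.4  4.7] w 0.0095 59.383211731910706
dp [0.3 0.7 0.7] dr [ 0.1 -0.2  0.3]
clock 8.0833 tcp [0.4244 0.2516 0.252 ] [ 1.533e+02 -1.000e-01  3.680e+01] F [-4.2  2.4  4.7] w 0.0095 59.383211731910706
dp [ 0.2 10.7  0.6] dr [ 5.8 -0.2  0.3]
clock 8.0833 tcp [0.4244 0.2516 0.252 ] [ 1.533e+02 -1.000e-01  3.680e+01] F [-4.2  2.4  4.7] w 0.0095 59.383211731910706
dp [ 0.2 20.7  1.5] dr [11.5 -0.2  0.3]
clock 8.0833 tcp [0.4244 0.2516 0.252 ] [ 1.533e+02 -1.000e-01  3.680e+01] F [-4.2  2.4  4.7] w 0.0095 59.383211731910706
dp [ 0.1 30.5  3.4] dr [17.3 -0.2  0.3]
clock 8.0833 tcp [0.4244 0.2516 0.252 ] [ 1.533e+02 -1.000e-01  3.680e+01] F [-4.2  2.4  4.7] w 0.0095 59.383211731910706
dp [ 0.1 40.1  6.3] dr [23.  -0.1  0.3]
clock 8.0833 tcp [0.4244 0.2516 0.252 ] [ 1.533e+02 -1.000e-01  3.680e+01] F [-4.2  2.4  4.7] w 0.0095 59.383211731910706
dp [ 0.  49.4 10.1] dr [28.7 -0.1  0.3]
clock 8.0833 tcp [0.4244 0.2516 0.252 ] [ 1.533e+02 -1.000e-01  3.680e+01] F [-4.2  2.4  4.7] w 0.0095 59.383211731910706
dp [-0.  56.9 14.1] dr [33.6 -0.1  0.3]
clock 8.0833 tcp [0.4244 0.2516 0.252 ] [ 1.533e+02 -1.000e-01  3.680e+01] F [-4.2  2.4  4.7] w 0.0095 59.383211731910706
dp [-0.1 59.6 15.7] dr [35.4 -0.1  0.3]
```

Call:
apply_moves --commands '[{"claw": 1,"dp": [0,3,0],"dr": [2,0,0]},{"claw": 1,"dp": [0,6.5,0.2],"dr": [4,0,0]},{"claw": 1,"dp": [0,10,0.4],"dr": [5.8,0,0]},{"claw": 1,"dp": [0,14,0.7],"dr": [8,0,0]},{"claw": 1,"dp": [0,17.5,1],"dr": [10,0,0]},{"claw": 1,"dp": [0,21,1.5],"dr": [12,0,0]},{"claw": 1,"dp": [0,25,2.2],"dr": [14.4,0,0]},{"claw": 1,"dp": [0,29,3],"dr": [16.7,0,0]}]'

```text
clock: 8.75
tcp_pos: [0.4408, 0.2295, 0.2629]
tool_rot: [170.1, -0.1, 36.9]
wrist_force: [-3.1, -0.4, 5.5]
width: 0.0093
gripper_force: 59.3
```

```bash
python3 mir.py;python3 - <<'E'
from h import *
for a in (-.165,-.065,.035,.151): p,r=tabpose(a,.094,1);go(p,r)
E
```

```text
[ 24.9  -7.1 105.1  -9.8  80.   79.6] [-0.09  0.71 -0.14]
top 544 a -0.16941761231763997 yaw -53.6177373477179 axis x off -0.0005616614297405059
scene 700 a -0.15651535773813646 yaw -53.533725116167986 axis x off 0.0010611598006662012
clock 8.85 tcp [0.4415 0.2286 0.2632] [ 1.70e+02 -1.00e-01  3.67e+01] F [-4.8  0.3  8.4] w 0.0092 59.95056547690183
dp [0.3 0.  0.5] dr [ 0.5 -0.1  0.2]
clock 8.85 tcp [0.4415 0.2286 0.2632] [ 1.70e+02 -1.00e-01  3.67e+01] F [-4.8  0.3  8.4] w 0.0092 59.95056547690183
dp [ 0.3 10.   0.5] dr [ 6.2 -0.1  0.2]
clock 8.85 tcp [0.4415 0.2286 0.2632] [ 1.70e+02 -1.00e-01  3.67e+01] F [-4.8  0.3  8.4] w 0.0092 59.95056547690183
dp [ 0.2 20.   1.5] dr [12.  -0.1  0.2]
clock 8.85 tcp [0.4415 0.2286 0.2632] [ 1.70e+02 -1.00e-01  3.67e+01] F [-4.8  0.3  8.4] w 0.0092 59.95056547690183
dp [ 0.2 31.4  3.9] dr [18.6 -0.1  0.2]
```

Call:
apply_moves --commands '[{"claw": 1,"dp": [0,5,0],"dr": [3.2,0,0]},{"claw": 1,"dp": [0,10,0.2],"dr": [6,0,0]},{"claw": 1,"dp": [0,15,0.6],"dr": [9,0,0]},{"claw": 1,"dp": [0,20,1.2],"dr": [12,0,0]},{"claw": 1,"dp": [0,24.5,2],"dr": [14.6,0,0]},{"claw": 1,"dp": [0,28.5,2.8],"dr": [17,0,0]},{"claw": 1,"dp": [0,31,3.4],"dr": [18.5,0,0]},{"claw": 1,"dp": [0,31,3.4],"dr": [18.5,0,0]}]'

```text
clock: 9.52
tcp_pos: [0.4604, 0.203, 0.2651]
tool_rot: [-171.5, -0.0, 36.7]
wrist_force: [-4.5, -3.0, 10.3]
width: 0.0094
gripper_force: 60.0
```

```bash
python3 mir.py;python3 jug.py
python3 - <<'E'
from h import *
p,r=tabpose(.151,.094,1);go(p,r)
Q=np.load('scene0.npy');P=np.load('top0.npy')
C=np.vstack([P.reshape(-1,3),Q.reshape(-1,3)]);C=C[np.isfinite(C).all(1)]
c=C[(np.hypot(*(C[:,:2]-[.72,-.15]).T)<.1)&(C[:,2]>.25)&(C[:,2]<.32)]-PIV
x=c@XB;y=c@YB;print('cam x',np.percentile(x,[1,5,50,95]),'y',np.percentile(y,[2,50,98]))
s=snap('scene');c=s['image'][130:340,170:480,::-1];cv2.imwrite('pics/fin.png',cv2.resize(c,(775,525),interpolation=2))
E
```

```text
[  9.7  -3.5 101.4   7.6  86.   62.2] [-0.16  0.78  0.13]
top few 0
scene few 3
clock 9.6167 tcp [0.46   0.2036 0.2651] [-171.6   -0.    36.8] F [-4.9 -2.8  9.7] w 0.009 60.02970635890961
dp [ -0.6 228.1 120.5] dr [ -6.7  -6.5 -88.6]
389 [0.58462043 0.03865518] 0.039825929760200336
386 [0.58458312 0.0388755 ] 0.03970329156011076
handle 105 [-62.36772362 -57.91203393 -54.08881578 -52.72339854 -51.14774252] 0.06554975468774328
clock 9.7167 tcp [0.4598 0.2039 0.2652] [-171.6   -0.    36.8] F [-4.1 -2.  10.3] w 0.0094 60.01882016658783
dp [0.3 0.9 0.3] dr [0.2 0.  0.3]
cam x [0.41417751 0.41683614 0.43657802 0.47276538] y [-0.05098945  0.01810231  0.05059786]
```

View pics/fin.png

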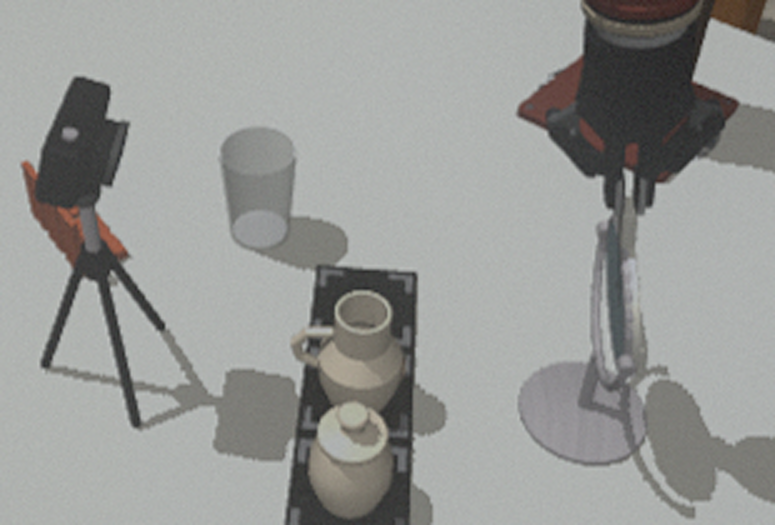

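The mirror is held by its tab just short of the target, and the jug (355,350), jar, beaker and tiles are in order. One small nudge forward.

Call:
apply_moves --commands '[{"claw": 1,"dp": [0,0.3,0],"dr": [0.1,0,0]},{"claw": 1,"dp": [0,0.6,0],"dr": [0.2,0,0]},{"claw": 1,"dp": [0,0.6,0],"dr": [0.2,0,0]},{"claw": 1,"dp": [0,0.6,0],"dr": [0.2,0,0]},{"claw": 1,"dp": [0,0.6,0],"dr": [0.2,0,0]},{"claw": 1,"dp": [0,0.6,0],"dr": [0.2,0,0]},{"claw": 1,"dp": [0,0.6,0],"dr": [0.2,0,0]},{"claw": 1,"dp": [0,0.6,0],"dr": [0.2,0,0]}]'

```text
clock: 10.43
tcp_pos: [0.46, 0.2036, 0.2651]
tool_rot: [-171.4, -0.0, 36.8]
wrist_force: [-4.0, -3.0, 9.7]
width: 0.009
gripper_force: 60.0
```

Run:
```python
from h import *
p,r=tabpose(.1515,.094,1);go(p,r)
# rim points from the top view: high rim/tab profile in pivot axes
C=cloud(snap('scene')).reshape(-1,3);C=C[np.isfinite(C).all(1)]-PIV
x,y,z=C@XB,C@YB,C[:,2]
for lo,hi in((-.06,-.04),(-.04,-.02),(-.02,0),(0,.02),(.02,.04),(.04,.06)):
    k=(np.abs(x)<.04)&(y>.0)&(y<.075)&(z>lo)&(z<hi)
    print(lo,k.sum(),np.percentile(x[k],[10,50,90]).round(4) if k.sum() else '')
```

```text
clock 10.4333 tcp [0.46   0.2036 0.2651] [-171.4   -0.    36.8] F [-4.  -3.   9.7] w 0.009 60.033987164497375
dp [0.3 0.6 0.3] dr [0.1 0.  0.3]
-0.06 49 [-0.0292 -0.0072  0.0043]
-0.04 58 [-0.0271 -0.0181 -0.0002]
-0.02 37 [-0.0094 -0.0002  0.001 ]
0 87 [-0.0061  0.0012  0.0042]
0.02 107 [-0.0043  0.0029  0.0066]
0.04 110 [-0.001   0.0047  0.0092]
```

```bash
python3 -c "
from cell import arm
print(arm.job_done())"
```

```text
the job is handed in; nothing more can be done
None
```

I slid the jug upright into the middle place with its stamp facing the mirror. I'm holding the mirror by its tab at about 0.15 rad, the angle I calculated puts the stamp mid-glass. I set that angle from the tool pose, because neither camera could see the glass face-on at the end. I've handed the job in; the jar, beaker and tiles weren't touched.

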